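# Put the film can in the roll-top safe and roll the cover shut

### The job

Of the three metal film cans left out on the bench, take the lowest and widest one and stand it upright on the floor of the open roll-top film safe, then roll the safe's slatted cover forward along its track until it is fully shut over the can.

Things in the scene. Friction and masses are not known exactly. Their poses are not given: they have to be found in the camera images.
- can_center (a point): centre (half-way up) of the can to put away: upright aluminium cylinder, 54 mm diameter, 42 mm tall, about 0.16 kg, z its axis. Lowest and widest of three metal cans on the bench (others: 42 mm diameter x 86 mm tall, 34 x 50 mm).
- safe: beige roll-top box, fixed; in mm. Origin on the bench; x to its back (away from robot), y left, z up. Inner floor z=50. Front wall x=-165 to -157, top z=104. Side cheeks 10 thick, inner faces y=+-125, tops on a circle of radius 206 about the track axis (y line at x=0, z=-20). Rear hood, radius 212, from x=61 back to 210. Inside, x=-157 to 87 is empty floor; the can goes in the open front part.
- cover (a joint): dark slatted curved cover, outer radius 203 mm about the track axis. 0 = fully shut (leading edge over the front wall, firm stop), 1.0 rad = fully back under the hood; starts 0.8 to 0.95. At value q its leading edge is at 38 deg + q about the axis, from the front horizontal upwards. Friction holds it where it is left; closing takes about 3 to 8 N at the handle.
- cover_handle (a point): middle of the cover's pull: round aluminium bar 12 mm thick, 140 mm long along safe y, on a post at each end, 37 mm clear of the cover (centre line). In the safe's frame x = -240 cos(a), z = -20 + 240 sin(a) mm, a = 44 deg + cover value; shut: x=-173, z=147. Pinch or push it from above, fingers either side in safe x; it turns in the fingers as it follows the arc.
Things that resemble listed ones, but are neither listed nor needed, are in the scene too. Leave any orange, purple or yellow look-alike of the part that bears can_center alone.

How it is judged (in metres and radians):
At the end, for the whole second after the job is handed in: The low, wide can stands upright (within 10 degrees) on the safe's inner floor (its centre within 10 mm of the height it has when standing there), and the cover is shut to within 0.06 rad, about 14 mm at the handle (value of joint cover below 0.06 rad and x of can_center in the frame of safe between -0.14 and 0.08 m and y of can_center in the frame of safe between -0.11 and 0.11 m and z of can_center in the frame of safe between 0.061 and 0.081 m and angle between can_center's own z axis and vertical below 0.17 rad); the robot touches nothing.
It also fails if it takes over 58 s, if anything falls off the work surface, if the arm or the gripper's body presses on something with over 40 N, if the wrist force passes 120 N, or if a joint passes its speed limit or range.

### The arm

A 6-joint arm with a two-finger parallel gripper is mounted at the origin on the work surface. World frame = base frame: x ahead of the robot, y to its left, z up, the work surface at z = 0. Lengths are in mm, angles in rad, forces in N, time in s.
With the tool pointing down it reaches from about 275 to 750 mm from the base axis. Payload 10.2 kg.
Tool frame: the origin (TCP) lies at the very end of the fingers, on their centre line; the grasp point (between the pads) lies 19 mm behind it (ctrl.grip_depth is the distance from the TCP to the grasp point, in mm); z points along the fingers, x is the direction in which the jaws open and shut, and the axes are right-handed (so a half turn about z gives the same grasp; the last joint's range is limited). The gripper opens to 85 mm and grips with 20 to 120 N. Pads are 22 mm wide; open, the fingers measure 114 mm over their backs; the gripper's body (76 mm by 85 mm) begins 54 mm behind the grasp point. The pads swing forward as they close: fully open they stand 13 mm farther back than shut.
Start: joints at [1.107, 0.313, 1.498, -0, 1.331, -0.223], TCP at [125.214, 509.855, 231.294] pointing down, gripper open.
Joint ranges: [-2.94, 2.94], [-0.97, 2.17], [0.19, 2.56], [-1.23, 4.37], [0.02, 3.11], [-2.88, 2.88]. Speed limits (rad/s): [2.39, 2.39, 3.01, 3.14, 3.14, 3.14].

### API

Orientations are given as a unit quaternion [w, x, y, z].
In Python, from rig import ctrl gives the robot as it stands.
- The arm moves only by the tool play_rows, never from a script. Its argument "motion" is a list of rows, each a list of 2 entries, a list of its own where there are three numbers: the shift along the tool's x, y, z in mm, then the turn, a rotation vector about the tool's x, y, z in degrees. A call has 1 to 20 rows; each row shifts and turns the commanded pose from where the row before left it, along the tool's axes as they then stand; what a row does not reach is not made up. A row lasts 1/12 s, in which the tool goes at most 41.7 mm and 7.16 degrees, less where a joint would pass 70% of its speed; a pose out of reach is approached as far as the arm can. A call with a gripper value outside its range is refused whole. "fingers" is the finger opening in mm, from 0 to 85.4, set as the call begins (left out, the last holds). The fingers move at their own pace and stop on an object; "squeeze" is the grip in N (left out, the last holds). Time passes only in rows, so rows that do not move let the fingers close. It gives the time, the measured TCP pose, the force and the opening at its end, in the units of the state.
- ctrl.sense(): the state, without advancing time (a new reading comes with each control period).
- ctrl.capture(name): name is "scene" or "top" or "wrist"; returns the picture (384x512x3 uint8, red, green, blue); there is no depth.
- ctrl.get_calibration(name): a dict with "K" (3x3 intrinsics, pixels), "R" (3x3) and "t" (3): a world point X has camera coordinates R X + t; the wrist camera has in their place "tool_from_camera" (4x4, takes a point from camera to tool coordinates, whose origin is the TCP and whose axes are the tool frame's). Camera axes: x right, y down, z forward; pixel columns grow to the right and rows downward; lengths in mm; the calibration is good to about 2 mm. A picture is of the moment at which its call begins: read the wrist's pose just before it. get_calibration takes no time and is no camera call.
- ctrl.finish_job(): hands the job in, once; it reports no verdict.
Trained networks look in the newest picture that a camera, given by its name, has taken for a name from the list of things; names that differ only in an ending like _2 or _b are one class to them, and where a whole thing is asked for, a point or a joint stands for the part that bears it (a point fixed in the world has none). Each returns a list of dicts, best first, with "p" (0 to 1); they miss things now and then, are a little off and sometimes report something else, mostly with a low value. They report only what shows in the picture. A call takes as long as a camera call. They do not tell look-alikes from the thing itself.
- ctrl.spot_in(camera, name): "position" ([column, row] as shares, 0 to 1, of the picture: columns of its width, rows of its height, amid what is visible of it).
The state is a dict: "time_s": time; "joints": joint angles; "dq": joint speeds; "tau": joint torques, N m; "eef_pos": TCP position; "ee_rot": TCP orientation; "force": force on the tool from outside, world axes, zero at the start; "wrist_torque": the same for the moment, N m; "grip_width": opening from 0.0 (shut) to 1.0 (fully open).
Only numpy, scipy, OpenCV 4.12 (cv2) and the standard library are available. Lean on these libraries where they do the work, as an engineer would, in place of code of your own. Each camera call takes 0.05 s, during which the arm holds its last target. There are 200 camera calls.

## Working session

There is one attempt and no reset: what is moved stays moved. The work goes in short steps, Python scripts to look and compute and a tool call to move; the robot and the scene stay as the last step left them, time stands still between calls to the robot, and variables do not carry over. Pictures are saved under pics/ and viewed, about 8 in all and at most 12, crops included, and the job is handed in when it is done.

Besides the shell and the picture viewer there is one more tool, called after "Emit:" by a JSON object that holds its "name" and its "arguments". play_rows: Moves the arm, as the interface text tells. Its arguments: {"type":"object","properties":{"motion":{"type":"array"},"fingers":{"type":"number"},"squeeze":{"type":"number"}},"required":["motion"]}

```bash
mkdir -p pics; ls; cat > h.py <<'E'
from rig import ctrl
import numpy as np, cv2
def snap(c,n):
    im=ctrl.capture(c); cv2.imwrite(f'pics/{n}.png',im[:,:,::-1]); return im
E
python3 - <<'E'
from h import *
a=snap('scene','s0');b=snap('top','t0')
cv2.imwrite('pics/st.png',np.vstack([a,b])[:,:,::-1])
for c in('scene','top'):
    k=ctrl.get_calibration(c);print(c,{q:np.round(v,3).tolist() for q,v in k.items()})
    for n in('can_center','safe','cover','cover_handle'):
        print(n,[(np.round(np.array(d['position'])*[512,384],1).tolist(),round(d['p'],2)) for d in ctrl.spot_in(c,n)])
k=ctrl.get_calibration('wrist');print(k)
print(ctrl.sense())
E
```

```text
pics
scene {'K': [[348.793, 0.0, 257.397], [0.0, 348.793, 188.375], [0.0, 0.0, 1.0]], 'R': [[-0.538, 0.843, -0.002], [0.803, 0.512, -0.307], [-0.257, -0.167, -0.952]], 't': [271.054, -389.574, 1115.988]}
can_center [([358.5, 241.2], 0.76), ([384.4, 213.2], 0.75), ([326.3, 263.9], 0.73), ([349.3, 195.2], 0.62), ([390.3, 270.9], 0.61)]
safe [([224.1, 233.4], 0.74)]
cover [([225.7, 228.8], 0.93)]
cover_handle [([224.7, 231.6], 0.77)]
top {'K': [[384.021, 0.0, 253.428], [0.0, 384.021, 195.608], [0.0, 0.0, 1.0]], 'R': [[0.011, -1.0, 0.026], [-0.981, -0.016, -0.194], [0.194, -0.023, -0.981]], 't': [1.123, 513.41, 1070.98]}
can_center [([174.0, 176.6], 0.9), ([181.5, 244.2], 0.83), ([152.2, 210.6], 0.81), ([140.1, 242.8], 0.68), ([120.7, 196.8], 0.56)]
safe [([250.9, 155.8], 0.75)]
cover [([255.7, 133.2], 0.8), ([251.9, 155.5], 0.28)]
cover_handle [([252.9, 130.2], 0.86)]
{'K': array([[337.58767629,   0.        , 250.43059756],
       [  0.        , 337.58767629, 189.9090048 ],
       [  0.        ,   0.        ,   1.        ]]), 'tool_from_camera': array([[ 9.99999456e-01, -1.03381570e-03,
[... 273 characters left out ...]
         1.00000000e+00]])}
{'time_s': 0.5, 'joints': array([ 1.10658287e+00,  3.12936331e-01,  1.49773440e+00, -3.95474643e-05,
        1.33098124e+00, -2.23431124e-01]), 'dq': array([-0.00084229,  0.0001711 ,  0.00016288, -0.00074745,  0.00167238,
        0.00165538]), 'tau': array([-2.73975411e-04, -4.11934161e+01, -2.59763682e+01, -1.55262028e-04,
        8.50850265e-04,  5.04873967e-06]), 'eef_pos': array([125.2285952 , 509.8421618 , 231.26261257]), 'ee_rot': array([ 3.00406984e-05,  7.86909568e-01,  6.17068335e-01, -1.86058123e-05]), 'force': array([ 0.28582718,  0.47493608, -0.00949748]), 'wrist_torque': array([-0.00901249,  0.01829823,  0.01677732]), 'grip_width': 0.9976911935664996}
```

View pics/st.png

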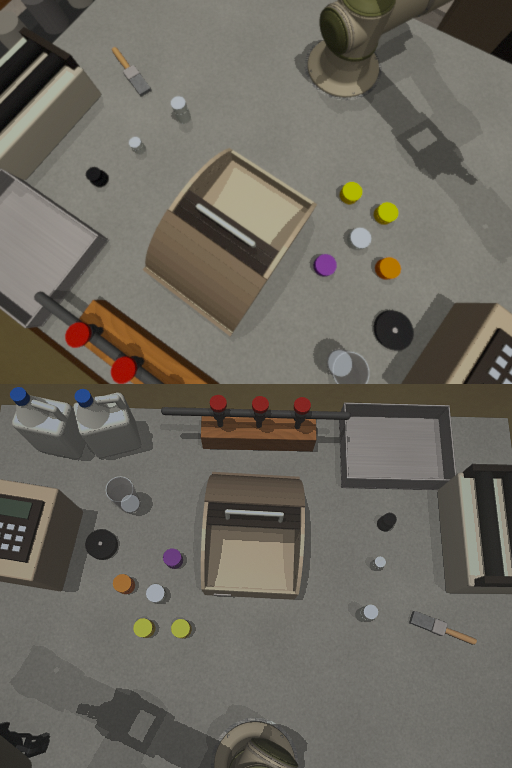

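The silver candidates in the top view are (155,210), (370,228) and (379,178). The first is the widest, and its neighbours are coloured decoys. I'll confirm it in a crop and crop the safe as well.

```bash
python3 - <<'E'
import cv2,numpy as np
t=cv2.imread('pics/t0.png');s=cv2.imread('pics/s0.png')
f=lambda im,x,y,w,h,k:cv2.resize(im[y:y+h,x:x+w],None,fx=k,fy=k,interpolation=cv2.INTER_CUBIC)
A=f(t,190,80,130,145,4) #520x580
B=np.vstack([f(t,100,150,100,110,2.7),f(t,340,150,100,110,2.7)])
B=cv2.resize(B,(270,580))
cv2.imwrite('pics/c1.png',np.hstack([A,B]))
cv2.imwrite('pics/c2.png',f(s,140,145,180,145,4))
E
```

```text
(no output)
```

View pics/c1.png

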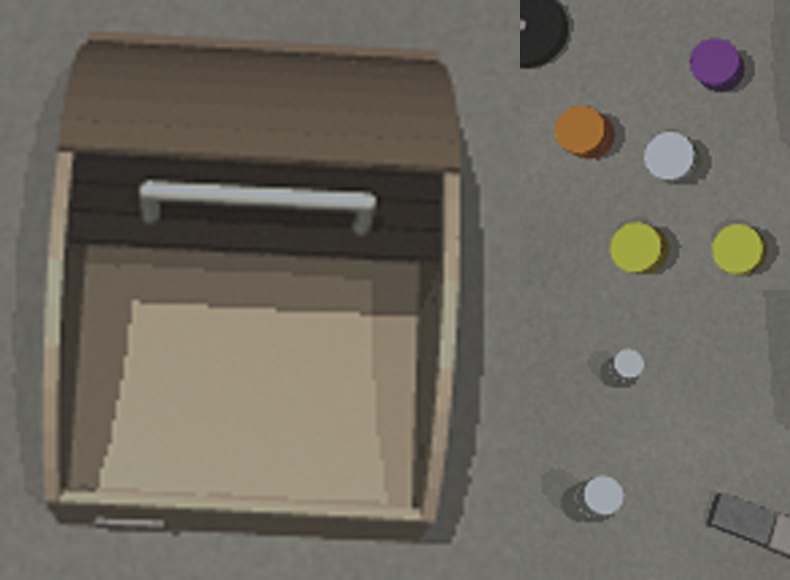

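View pics/c2.png

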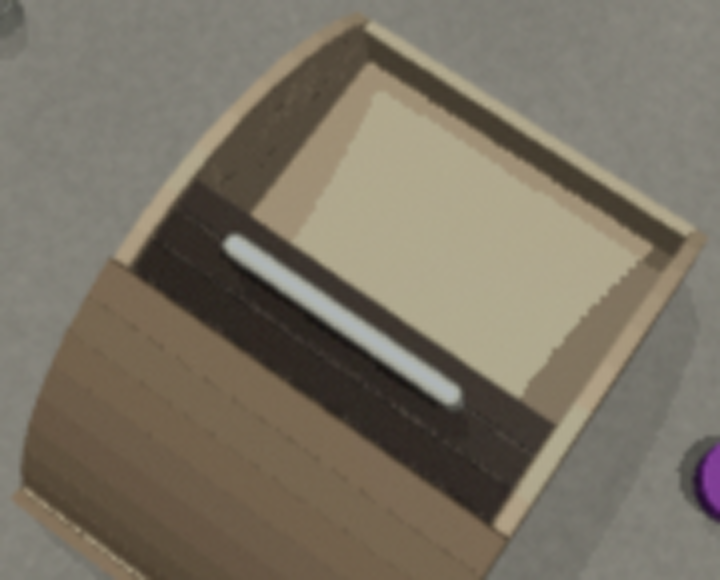

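The widest silver can is at top px (155,209) / scene px (360,238). The purple, orange and yellow ones around it are decoys. The handle bar ends and safe corners are clear, so I'll fit the safe pose.

```bash
cat > fit.py <<'E'
from h import *
from scipy.optimize import least_squares
def proj(c,X):
    k=ctrl.get_calibration(c); p=k['K']@(k['R']@np.asarray(X)+k['t']); return p[:2]/p[2]
def onplane(c,uv,z):
    k=ctrl.get_calibration(c); d=k['R'].T@np.linalg.inv(k['K'])@[*uv,1]; o=-k['R'].T@k['t']; return o+d*(z-o[2])/d[2]
def w(p,X):
    c,s=np.cos(p[2]),np.sin(p[2]); return [p[0]+c*X[0]-s*X[1],p[1]+s*X[0]+c*X[1],X[2]]
E
python3 - <<'E'
from fit import *
T=lambda x,y:np.array([190+x/4-.4,80+y/4-.4]); S=lambda x,y:np.array([140+x/4-.4,145+y/4-.4])
H=lambda y:(lambda q:[-240*np.cos(q+.768),y,-20+240*np.sin(q+.768)])
F=lambda *X:(lambda q:X)
obs=[('top',T(47,503),F(-165,135,104)),('top',T(437,522),F(-165,-135,104)),('top',T(60,150),F(61,135,183)),('top',T(460,170),F(61,-135,183)),
('top',T(145,188),H(70)),('top',T(372,200),H(-70)),
('scene',S(365,17),F(-165,-135,104)),('scene',S(703,235),F(-165,135,104)),('scene',S(112,262),F(61,-135,183)),('scene',S(505,538),F(61,135,183)),
('scene',S(230,243),H(-70)),('scene',S(458,397),H(70))]
r=lambda p:np.concatenate([proj(c,w(p,f(p[3]/100)))-uv for c,uv,f in obs])
s=least_squares(r,[550,0,0,88],loss='soft_l1')
print(s.x,np.round(s.fun.reshape(-1,2),1).tolist())
print('handle',w(s.x,H(0)(s.x[3]/100)))
print('can',onplane('top',(155.2,208.8),42),onplane('scene',(360.5,237.5),42))
for c,uv in (('top',(143,243)),('top',(181,244)),('top',(122.5,199)),('top',(172.8,174.5))):print('decoy',onplane(c,uv,42)[:2])
E
```

```text
[ 6.34105564e+02  1.42426895e+01 -3.26369660e-02  8.91585208e+01] [[-0.7, -0.2], [-0.4, -0.3], [-1.1, -0.5], [-0.2, -0.2], [0.5, 0.4], [-1.6, 0.2], [-2.6, -1.4], [0.7, 0.2], [-1.1, -1.3], [0.2, -0.4], [0.5, 1.0], [-2.9, -0.7]]
handle [np.float64(655.3755752329138), np.float64(13.54825432915106), np.float64(219.05460548260677)]
can [471.21961236 292.80376201  42.        ] [471.08492613 296.80373272  42.        ]
decoy [372.0644316  321.35682751]
decoy [370.66237689 213.40972225]
decoy [498.58863973 389.10395307]
decoy [574.64354755 247.33172807]
```

Emit:
{"name": "play_rows", "arguments": {"motion": [[[-9, 27.6, 5.8], [0, 0, 0]], [[-9, 27.6, 5.8], [0, 0, 0]], [[-9, 27.6, 5.8], [0, 0, 0]], [[-9, 27.6, 5.8], [0, 0, 0]], [[-9, 27.6, 5.8], [0, 0, 0]], [[-9, 27.6, 5.8], [0, 0, 0]], [[-9, 27.6, 5.8], [0, 0, 0]], [[-9, 27.6, 5.8], [0, 0, 0]], [[-9, 27.6, 5.8], [0, 0, 0]], [[-9, 27.6, 5.8], [0, 0, 0]], [[-9, 27.6, 5.8], [0, 0, 0]], [[-9, 27.6, 5.8], [0, 0, 0]], [[-9, 27.6, 5.8], [0, 0, 0]], [[-9, 27.6, 5.8], [0, 0, 0]]], "fingers": 85}}

```text
time_s: 1.67
eef_pos: [471.6, 294.4, 149.9]
ee_rot: [0.0, 0.787, 0.617, 0.0]
force: [-0.6, 0.2, -0.5]
grip_width: 0.993
```

Emit:
{"name": "play_rows", "arguments": {"motion": [[[0, 0, 0], [0, 0, 6]], [[0, 0, 0], [0, 0, 6]], [[0, 0, 0], [0, 0, 6]], [[0, 0, 0], [0, 0, 6]], [[0, 0, 0], [0, 0, 6]], [[0, 0, 0], [0, 0, 6]], [[0, 0, 0], [0, 0, 6]], [[0, 0, 0], [0, 0, 6]], [[0, 0, 0], [0, 0, 6]], [[0, 0, 0], [0, 0, 6]], [[0, 0, 0], [0, 0, 6]], [[0, 0, 0], [0, 0, 6]], [[0, 0, 0], [0, 0, 6]], [[0, 0, 0], [0, 0, 0]], [[0, 0, 0], [0, 0, 0]], [[0, 0, 0], [0, 0, 0]]]}}

```text
time_s: 3.0
eef_pos: [470.4, 295.3, 150.1]
ee_rot: [0.0, 1.0, -0.014, -0.0]
force: [0.7, 0.0, -0.2]
grip_width: 0.992
```

```bash
cat >> fit.py <<'E'
from scipy.spatial.transform import Rotation as Ro
def pose():
    s=ctrl.sense(); q=s['ee_rot']; return Ro.from_quat([q[1],q[2],q[3],q[0]]).as_matrix(),np.array(s['eef_pos'])
def wplane(uv,z,R,p):
    k=ctrl.get_calibration('wrist');M=k['tool_from_camera']
    d=R@M[:3,:3]@np.linalg.inv(k['K'])@[*uv,1]; o=R@M[:3,3]+p; return o+d*(z-o[2])/d[2]
E
python3 - <<'E'
from fit import *
R,p=pose(); im=snap('wrist','w0'); print(p,R.round(3).tolist(),ctrl.sense()['time_s'])
for d in ctrl.spot_in('wrist','can_center'):
    uv=np.array(d['position'])*[512,384]; print(uv,d['p'],wplane(uv,42,R,p),wplane(uv,30,R,p))
E
```

```text
[470.4049382  295.34994555 150.08002003] [[1.0, -0.028, -0.0], [-0.028, -1.0, -0.0], [-0.0, 0.0, -1.0]] 3.05
[289.1776  50.496 ] 0.93 [499.91542607 394.01593795  42.        ] [501.23659312 395.53258486  30.        ]
[251.2896 185.5872] 0.77 [470.98408471 298.49577453  42.        ] [470.9180978  295.43257251  30.        ]
[381.184 223.296] 0.75 [572.48256612 264.83224584  42.        ] [577.28306703 260.15499846  30.        ]
[159.8976 258.3168] 0.74 [395.04297223 239.73185787  42.        ] [391.33588159 233.851137    30.        ]
[123.8016 151.104 ] 0.59 [376.8222832  327.76574204  42.        ] [372.24157593 326.10592989  30.        ]
```

View pics/w0.png

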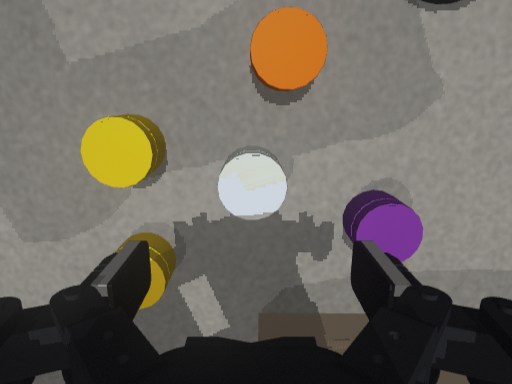

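The wrist view shows the silver can at (252,185), 69 px across, which matches the low, wide can; orange, purple and yellow stand clear. Descending.

Emit:
{"name": "play_rows", "arguments": {"motion": [[[0, -0.5, 15], [0, 0, 0]], [[0, -0.5, 15], [0, 0, 0]], [[0, -0.5, 15], [0, 0, 0]], [[0, 0, 15], [0, 0, 0]], [[0, 0, 15], [0, 0, 0]], [[0, 0, 15], [0, 0, 0]], [[0, 0, 15], [0, 0, 0]], [[0, 0, 15], [0, 0, 0]], [[0, 0, 10], [0, 0, 0]], [[0, 0, 8], [0, 0, 0]], [[0, 0, 6], [0, 0, 0]], [[0, 0, 0], [0, 0, 0]], [[0, 0, 0], [0, 0, 0]]]}}

```text
time_s: 4.18
eef_pos: [470.7, 296.9, 6.4]
ee_rot: [-0.0, 1.0, -0.016, 0.0]
force: [0.0, 0.2, 0.2]
grip_width: 0.992
```

Emit:
{"name": "play_rows", "arguments": {"motion": [[[0, 0, 0], [0, 0, 0]], [[0, 0, 0], [0, 0, 0]], [[0, 0, 0], [0, 0, 0]], [[0, 0, 0], [0, 0, 0]], [[0, 0, 0], [0, 0, 0]], [[0, 0, 0], [0, 0, 0]], [[0, 0, 0], [0, 0, 0]], [[0, 0, 0], [0, 0, 0]], [[0, 0, 0], [0, 0, 0]], [[0, 0, 0], [0, 0, 0]], [[0, 0, 0], [0, 0, 0]], [[0, 0, 0], [0, 0, 0]]], "fingers": 40, "squeeze": 40}}

```text
time_s: 5.18
eef_pos: [470.9, 297.0, 6.9]
ee_rot: [-0.0, 1.0, -0.016, 0.001]
force: [-0.8, -0.2, 5.9]
grip_width: 0.613
```

Emit:
{"name": "play_rows", "arguments": {"motion": [[[0, 0, -8], [0, 0, 0]], [[0, 0, -15], [0, 0, 0]], [[0, 0, -23], [0, 0, 0]], [[0, 0, -23], [0, 0, 0]], [[0, 0, -23], [0, 0, 0]], [[0, 0, -23], [0, 0, 0]], [[0, 0, -23], [0, 0, 0]], [[0, 0, -23], [0, 0, 0]], [[0, 0, -23], [0, 0, 0]], [[0, 0, -23], [0, 0, 0]], [[0, 0, -15], [0, 0, 0]], [[0, 0, -8], [0, 0, 0]], [[0, 0, 0], [0, 0, 0]]]}}

```text
time_s: 6.27
eef_pos: [470.8, 297.0, 237.7]
ee_rot: [-0.0, 1.0, -0.016, 0.001]
force: [0.4, -0.4, -2.6]
grip_width: 0.611
```

Emit:
{"name": "play_rows", "arguments": {"motion": [[[3, 10, 0], [0, 0, 0]], [[6, 20, 0], [0, 0, 0]], [[8, 24, 0], [0, 0, 0]], [[8, 24, 0], [0, 0, 0]], [[8, 24, 0], [0, 0, 0]], [[8, 24, 0], [0, 0, 0]], [[8, 24, 0], [0, 0, 0]], [[8, 24, 0], [0, 0, 0]], [[8, 25, 0], [0, 0, 0]], [[8, 25, 0], [0, 0, 0]], [[8, 24, 0], [0, 0, 0]], [[6, 20, 0], [0, 0, 0]], [[3, 9, 0], [0, 0, 0]], [[0, 0, 0], [0, 0, 0]], [[0, 0, 0], [0, 0, 0]]]}}

```text
time_s: 7.52
eef_pos: [551.3, 17.4, 235.3]
ee_rot: [-0.0, 1.0, -0.016, -0.001]
force: [-0.2, 0.5, -2.3]
grip_width: 0.611
```

```bash
python3 - <<'E'
from fit import *
s=ctrl.sense();print(s['eef_pos'],s['grip_width'],s['time_s'])
a=snap('wrist','w1');b=snap('scene','s1')
cv2.imwrite('pics/c3.png',cv2.resize(np.hstack([a,cv2.resize(b[120:270,120:320],(512,384))])[:,:,::-1],(800,300)))
E
```

```text
[551.28918352  17.3507676  235.31429122] 0.6112154180874139 7.5167
```

View pics/c3.png

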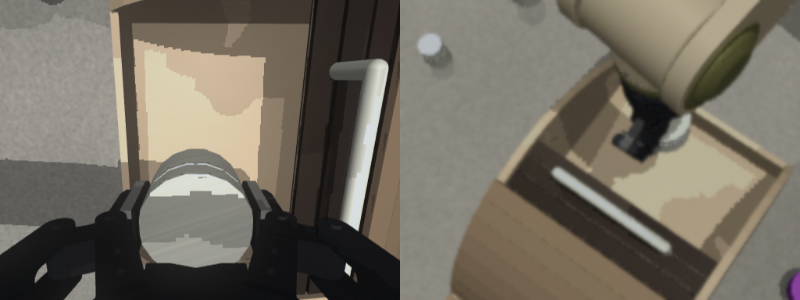

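The can is held level over the open front and the handle is well clear. Lowering.

Emit:
{"name": "play_rows", "arguments": {"motion": [[[0, 0, 10], [0, 0, 0]], [[0, 0, 18], [0, 0, 0]], [[0, 0, 18], [0, 0, 0]], [[0, 0, 18], [0, 0, 0]], [[0, 0, 18], [0, 0, 0]], [[0, 0, 18], [0, 0, 0]], [[0, 0, 18], [0, 0, 0]], [[0, 0, 18], [0, 0, 0]], [[0, 0, 14], [0, 0, 0]], [[0, 0, 9], [0, 0, 0]], [[0, 0, 5], [0, 0, 0]], [[0, 0, 3], [0, 0, 0]], [[0, 0, 3], [0, 0, 0]], [[0, 0, 2], [0, 0, 0]], [[0, 0, 2], [0, 0, 0]], [[0, 0, 0], [0, 0, 0]], [[0, 0, 0], [0, 0, 0]]]}}

```text
time_s: 9.03
eef_pos: [551.9, 17.1, 62.3]
ee_rot: [0.0, 1.0, -0.016, 0.0]
force: [0.4, 0.5, -1.1]
grip_width: 0.608
```

Emit:
{"name": "play_rows", "arguments": {"motion": [[[0, 0, 1], [0, 0, 0]], [[0, 0, 1], [0, 0, 0]], [[0, 0, 1], [0, 0, 0]], [[0, 0, 1], [0, 0, 0]], [[0, 0, 0], [0, 0, 0]], [[0, 0, 0], [0, 0, 0]]]}}

```text
time_s: 9.53
eef_pos: [551.7, 17.2, 58.0]
ee_rot: [-0.0, 1.0, -0.016, -0.0]
force: [-0.2, 0.1, -1.7]
grip_width: 0.611
```

Emit:
{"name": "play_rows", "arguments": {"motion": [[[0, 0, 0.7], [0, 0, 0]], [[0, 0, 0.7], [0, 0, 0]], [[0, 0, 0], [0, 0, 0]], [[0, 0, 0], [0, 0, 0]]]}}

```text
time_s: 9.87
eef_pos: [551.8, 17.1, 56.9]
ee_rot: [0.0, 1.0, -0.016, 0.0]
force: [-1.7, 0.3, 1.6]
grip_width: 0.608
```

Emit:
{"name": "play_rows", "arguments": {"motion": [[[0, 0, 0], [0, 0, 0]], [[0, 0, 0], [0, 0, 0]], [[0, 0, 0], [0, 0, 0]], [[0, 0, 0], [0, 0, 0]], [[0, 0, 0], [0, 0, 0]], [[0, 0, 0], [0, 0, 0]]], "fingers": 70}}

```text
time_s: 10.37
eef_pos: [551.8, 17.2, 56.7]
ee_rot: [-0.0, 1.0, -0.016, 0.0]
force: [-0.9, -0.3, 0.5]
grip_width: 0.818
```

Emit:
{"name": "play_rows", "arguments": {"motion": [[[0, 0, -5], [0, 0, 0]], [[0, 0, -10], [0, 0, 0]], [[0, 0, -20], [0, 0, 0]], [[0, 0, -25], [0, 0, 0]], [[0, 0, -25], [0, 0, 0]], [[0, 0, -25], [0, 0, 0]], [[0, 0, -25], [0, 0, 0]], [[0, 0, -25], [0, 0, 0]], [[0, 0, -25], [0, 0, 0]], [[0, 0, -15], [0, 0, 0]], [[0, 0, -10], [0, 0, 0]], [[0, 0, 0], [0, 0, 0]], [[0, 0, 0], [0, 0, 0]]]}}

```text
time_s: 11.45
eef_pos: [551.6, 17.2, 266.5]
ee_rot: [0.0, 1.0, -0.016, -0.0]
force: [-0.4, 0.1, 0.0]
grip_width: 0.818
```

```bash
python3 - <<'E'
from fit import *
R,p=pose(); a=snap('wrist','w2'); print(p,R.round(3).tolist(),ctrl.sense()['time_s'],ctrl.sense()['force'])
for n,z in (('can_center',92),('cover_handle',219)):
  for d in ctrl.spot_in('wrist',n):
    uv=np.array(d['position'])*[512,384]; print(n,uv,d['p'],wplane(uv,z,R,p))
E
```

```text
[551.56692454  17.18404035 266.53020212] [[1.0, -0.031, -0.0], [-0.031, -1.0, -0.0], [-0.0, 0.0, -1.0]] 11.5 [ 0.75945216 -0.68392681 -0.06814793]
can_center [249.088  173.6832] 0.78 [549.99654179  15.21242962  92.        ]
cover_handle [414.4128 129.9072] 0.73 [644.07269751  64.75813149 219.        ]
```

View pics/w2.png

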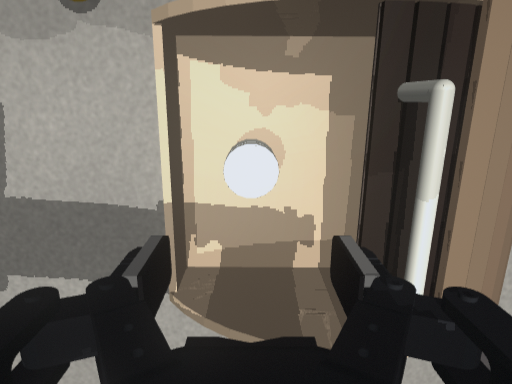

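The can stands upright at about (550,15), i.e. safe x≈-84. The bar's far end is at px (441,88) and it runs to (416,285). Locating the bar and working out the arc steps.

```bash
python3 - <<'E'
from fit import *
R,p=pose()
for uv in ((441,88),(430,180),(417,285)):
    print(uv,[wplane(uv,z,R,p).round(1).tolist()[:2] for z in (213,219,225)])
E
python3 - <<'E'
import numpy as np
q=0.892;a=np.linspace(q+.768,.768,41)
x=-240*np.cos(a);z=-20+240*np.sin(a)
print(np.c_[x,z].round(1)[::4].tolist());print(np.c_[np.diff(x),-np.diff(z)].round(1).tolist())
E
```

```text
(441, 88) [[658.5, 86.8], [655.3, 86.7], [652.1, 86.6]]
(430, 180) [[658.0, 34.6], [654.8, 36.1], [651.5, 37.7]]
(417, 285) [[656.9, -35.0], [653.7, -31.3], [650.6, -27.6]]
[[21.4, 219.0], [0.0, 220.0], [-21.4, 219.0], [-42.6, 216.2], [-63.5, 211.5], [-83.8, 204.9], [-103.5, 196.5], [-122.4, 186.4], [-140.3, 174.7], [-157.1, 161.4], [-172.6, 146.7]]
[[-5.3, -0.4], [-5.3, -0.3], [-5.3, -0.2], [-5.4, -0.1], [-5.4, 0.1], [-5.3, 0.2], [-5.3, 0.3], [-5.3, 0.4], [-5.3, 0.5], [-5.3, 0.7], [-5.3, 0.8], [-5.3, 0.9], [-5.3, 1.0], [-5.2, 1.1], [-5.2, 1.2], [-5.2, 1.4], [-5.1, 1.5], [-5.1, 1.6], [-5.1, 1.7], [-5.0, 1.8], [-5.0, 1.9], [-4.9, 2.0], [-4.9, 2.1], [-4.9, 2.3], [-4.8, 2.4], [-4.7, 2.5], [-4.7, 2.6], [-4.6, 2.7], [-4.6, 2.8], [-4.5, 2.9], [-4.4, 3.0], [-4.4, 3.1], [-4.3, 3.2], [-4.2, 3.3], [-4.2, 3.4], [-4.1, 3.5], [-4.0, 3.5], [-3.9, 3.6], [-3.8, 3.7], [-3.8, 3.8]]
```

Emit:
{"name": "play_rows", "arguments": {"motion": [[[6, 0, 0], [0, 0, 0]], [[12, 0, 0], [0, 0, 0]], [[17, 0, 0], [0, 0, 0]], [[17, 0, 0], [0, 0, 0]], [[17, 0, 0], [0, 0, 0]], [[17, 0, 0], [0, 0, 0]], [[12, 0, 0], [0, 0, 0]], [[5.5, 0, 0], [0, 0, 0]], [[0, 0, 0], [0, 0, 0]], [[0, 0, 5], [0, 0, 0]], [[0, 0, 8], [0, 0, 0]], [[0, 0, 8], [0, 0, 0]], [[0, 0, 8], [0, 0, 0]], [[0, 0, 8], [0, 0, 0]], [[0, 0, 8], [0, 0, 0]], [[0, 0, 8], [0, 0, 0]], [[0, 0, 6], [0, 0, 0]], [[0, 0, 2], [0, 0, 0]], [[0, 0, 0], [0, 0, 0]]], "fingers": 36}}

```text
time_s: 13.18
eef_pos: [655.0, 14.0, 205.1]
ee_rot: [-0.0, 1.0, -0.016, -0.0]
force: [0.5, -0.2, 0.1]
grip_width: 0.419
```

Emit:
{"name": "play_rows", "arguments": {"motion": [[[0, 0, 0], [0, 0, 0]], [[0, 0, 0], [0, 0, 0]], [[0, 0, 0], [0, 0, 0]], [[0, 0, 0], [0, 0, 0]], [[0, 0, 0], [0, 0, 0]], [[0, 0, 0], [0, 0, 0]]], "fingers": 18, "squeeze": 20}}

```text
time_s: 13.68
eef_pos: [655.2, 13.9, 205.8]
ee_rot: [0.0, 1.0, -0.016, 0.0]
force: [0.1, -0.2, -0.2]
grip_width: 0.207
```

```bash
python3 - <<'E'
from fit import *
s=ctrl.sense();print(s['eef_pos'],s['grip_width'],s['force'],s['time_s'])
snap('wrist','w3')
E
```

```text
[655.22003196  13.90679149 205.80320388] 0.20720689590530125 [ 0.12401366 -0.20186317 -0.21403345] 13.6833
```

View pics/w3.png

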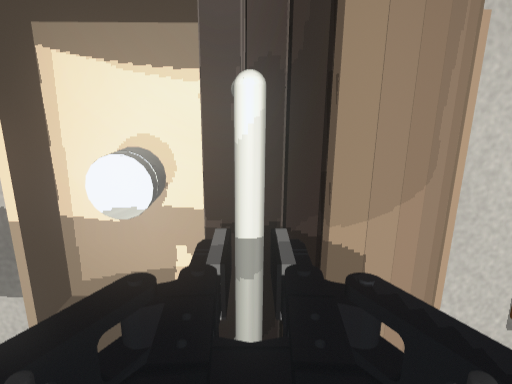

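The bar (px 250,200) sits between the pads, caged with a little play. Following the arc.

Emit:
{"name": "play_rows", "arguments": {"motion": [[[-5.3, 0, -0.4], [0, 0, 0]], [[-5.3, 0, -0.3], [0, 0, 0]], [[-5.3, 0, -0.2], [0, 0, 0]], [[-5.4, 0, -0.1], [0, 0, 0]], [[-5.4, 0, 0.1], [0, 0, 0]], [[-5.3, 0, 0.2], [0, 0, 0]], [[-5.3, 0, 0.3], [0, 0, 0]], [[-5.3, 0, 0.4], [0, 0, 0]], [[-5.3, 0, 0.5], [0, 0, 0]], [[-5.3, 0, 0.7], [0, 0, 0]], [[-5.3, 0, 0.8], [0, 0, 0]], [[-5.3, 0, 0.9], [0, 0, 0]], [[-5.3, 0, 1.0], [0, 0, 0]], [[-5.2, 0, 1.1], [0, 0, 0]], [[-5.2, 0, 1.2], [0, 0, 0]], [[-5.2, 0, 1.4], [0, 0, 0]], [[-5.1, 0, 1.5], [0, 0, 0]], [[-5.1, 0, 1.6], [0, 0, 0]], [[-5.1, 0, 1.7], [0, 0, 0]], [[-5.0, 0, 1.8], [0, 0, 0]]]}}

```text
time_s: 15.4
eef_pos: [549.7, 17.2, 191.3]
ee_rot: [-0.0, 1.0, -0.016, -0.0]
force: [4.0, -0.7, 1.9]
grip_width: 0.213
```

Emit:
{"name": "play_rows", "arguments": {"motion": [[[-5.0, 0, 1.9], [0, 0, 0]], [[-4.9, 0, 2.0], [0, 0, 0]], [[-4.9, 0, 2.1], [0, 0, 0]], [[-4.9, 0, 2.3], [0, 0, 0]], [[-4.8, 0, 2.4], [0, 0, 0]], [[-4.7, 0, 2.5], [0, 0, 0]], [[-4.7, 0, 2.6], [0, 0, 0]], [[-4.6, 0, 2.7], [0, 0, 0]], [[-4.6, 0, 2.8], [0, 0, 0]], [[-4.5, 0, 2.9], [0, 0, 0]], [[-4.4, 0, 3.0], [0, 0, 0]], [[-4.4, 0, 3.1], [0, 0, 0]], [[-4.3, 0, 3.2], [0, 0, 0]], [[-4.2, 0, 3.3], [0, 0, 0]], [[-4.2, 0, 3.4], [0, 0, 0]], [[-4.1, 0, 3.5], [0, 0, 0]], [[0, 0, 0], [0, 0, 0]]]}}

```text
time_s: 16.82
eef_pos: [475.8, 19.6, 146.9]
ee_rot: [-0.0, 1.0, -0.016, -0.001]
force: [0.2, -0.5, -0.3]
grip_width: 0.21
```

Emit:
{"name": "play_rows", "arguments": {"motion": [[[-3.5, 0, 3.2], [0, 0, 0]], [[-3.5, 0, 3.3], [0, 0, 0]], [[-3.0, 0, 3.0], [0, 0, 0]], [[-2.0, 0, 2], [0, 0, 0]], [[-2.0, 0, 1.5], [0, 0, 0]], [[0, 0, 0], [0, 0, 0]]]}}

```text
time_s: 17.32
eef_pos: [462.7, 20.0, 134.4]
ee_rot: [-0.0, 1.0, -0.016, -0.0]
force: [2.4, 0.4, -2.4]
grip_width: 0.212
```

Emit:
{"name": "play_rows", "arguments": {"motion": [[[-1.0, 0, 0.5], [0, 0, 0]], [[-1.0, 0, 0.5], [0, 0, 0]], [[-1, 0, 0.5], [0, 0, 0]], [[-1, 0, 0.5], [0, 0, 0]]]}}

```text
time_s: 17.65
eef_pos: [460.5, 20.0, 132.6]
ee_rot: [-0.0, 1.0, -0.016, 0.002]
force: [16.4, 0.6, -12.1]
grip_width: 0.211
```

Emit:
{"name": "play_rows", "arguments": {"motion": [[[-1.0, 0, 0.7], [0, 0, 0]], [[-0.5, 0, 0.5], [0, 0, 0]], [[0, 0, 0], [0, 0, 0]]]}}

```text
time_s: 17.9
eef_pos: [459.0, 20.1, 131.3]
ee_rot: [-0.0, 1.0, -0.016, 0.002]
force: [13.7, 1.3, -10.0]
grip_width: 0.21
```

```bash
python3 - <<'E'
from fit import *
R,p=pose();s=ctrl.sense();print(s['eef_pos'],s['grip_width'],s['force'],s['time_s'])
snap('wrist','w4')
E
```

```text
[459.04128167  20.05423714 131.28989746] 0.2097314185138969 [13.74889996  1.27856796 -9.95488586] 17.9
```

View pics/w4.png

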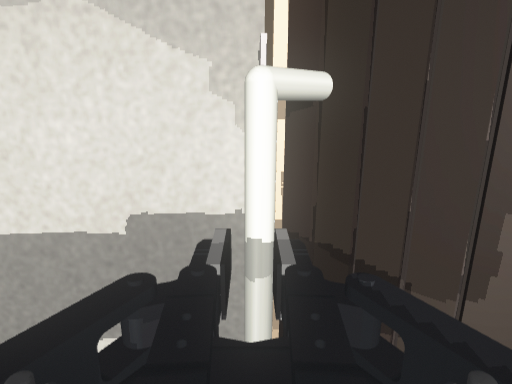

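The bar rests on the rear finger at about x=462, and the expected shut value is 461. I'll push on until the stop is clear.

Emit:
{"name": "play_rows", "arguments": {"motion": [[[-1.0, 0, 0.8], [0, 0, 0]], [[-1, 0, 0.8], [0, 0, 0]], [[0, 0, 0], [0, 0, 0]]]}}

```text
time_s: 18.2
eef_pos: [458.1, 20.0, 130.5]
ee_rot: [0.0, 1.0, -0.016, 0.003]
force: [16.8, 1.3, -7.4]
grip_width: 0.208
```

Emit:
{"name": "play_rows", "arguments": {"motion": [[[-1.0, 0, 0], [0, 0, 0]], [[-1, 0, 0], [0, 0, 0]], [[-1, 0, 0], [0, 0, 0]], [[0, 0, 0], [0, 0, 0]]]}}

```text
time_s: 18.53
eef_pos: [457.8, 20.0, 130.7]
ee_rot: [0.0, 1.0, -0.016, 0.007]
force: [35.1, 2.9, -20.2]
grip_width: 0.212
```

Firm stop reached: 35 N with no further motion. Relieve, open a little and lift off.

Emit:
{"name": "play_rows", "arguments": {"motion": [[[1, 0, -0.5], [0, 0, 0]], [[1, 0, -0.5], [0, 0, 0]], [[1, 0, -0.5], [0, 0, 0]], [[0, 0, 0], [0, 0, 0]]]}}

```text
time_s: 18.87
eef_pos: [458.0, 19.9, 131.7]
ee_rot: [0.0, 1.0, -0.016, 0.003]
force: [17.5, -0.3, -11.0]
grip_width: 0.214
```

Emit:
{"name": "play_rows", "arguments": {"motion": [[[0.5, 0, -0.5], [0, 0, 0]], [[0.5, 0, -0.5], [0, 0, 0]], [[0, 0, 0], [0, 0, 0]], [[0, 0, 0], [0, 0, 0]]], "fingers": 28}}

```text
time_s: 19.2
eef_pos: [456.2, 20.2, 132.4]
ee_rot: [-0.0, 1.0, -0.016, -0.0]
force: [-0.1, 0.0, 0.1]
grip_width: 0.331
```

Emit:
{"name": "play_rows", "arguments": {"motion": [[[2, 0, -5], [0, 0, 0]], [[2, 0, -8], [0, 0, 0]], [[0, 0, -15], [0, 0, 0]], [[0, 0, -20], [0, 0, 0]], [[0, 0, -20], [0, 0, 0]], [[0, 0, -20], [0, 0, 0]], [[0, 0, -20], [0, 0, 0]], [[0, 0, -20], [0, 0, 0]], [[-10, 0, -10], [0, 0, 0]], [[-20, 0, 0], [0, 0, 0]], [[-30, 0, 0], [0, 0, 0]], [[-30, 0, 0], [0, 0, 0]], [[-10, 0, 0], [0, 0, 0]], [[0, 0, 0], [0, 0, 0]], [[0, 0, 0], [0, 0, 0]]]}}

```text
time_s: 20.45
eef_pos: [361.2, 23.0, 271.3]
ee_rot: [0.0, 1.0, -0.016, 0.001]
force: [1.1, 0.5, 1.0]
grip_width: 0.332
```

```bash
python3 - <<'E'
from fit import *
s=ctrl.sense();print(s['eef_pos'],s['force'],s['time_s'])
a=snap('scene','s9');b=snap('top','t9')
P=[634.1,14.2,-.0326]
f=lambda im,x,y,w,h:cv2.resize(im[y:y+h,x:x+w],(w*4,h*4),interpolation=cv2.INTER_CUBIC)
for q in(0,.06,.12):
    X=[w(P,[-240*np.cos(.768+q),y,-20+240*np.sin(.768+q)]) for y in(70,-70)]
    print(q,[(proj(c,x).round(1)).tolist() for c in('scene','top') for x in X])
cv2.imwrite('pics/c9.png',np.hstack([f(a,150,145,95,145),f(b,195,80,100,145)])[:,:,::-1])
E
```

```text
[361.16001715  23.00736149 271.34873218] [1.14757716 0.4624591  1.02920952] 20.45
0 [[297.5, 181.6], [249.9, 151.5], [223.4, 206.4], [276.2, 208.9]]
0.06 [[295.6, 183.6], [247.4, 153.0], [223.4, 201.9], [276.6, 204.4]]
0.12 [[293.5, 186.0], [244.7, 154.9], [223.5, 197.1], [277.1, 199.7]]
```

View pics/c9.png

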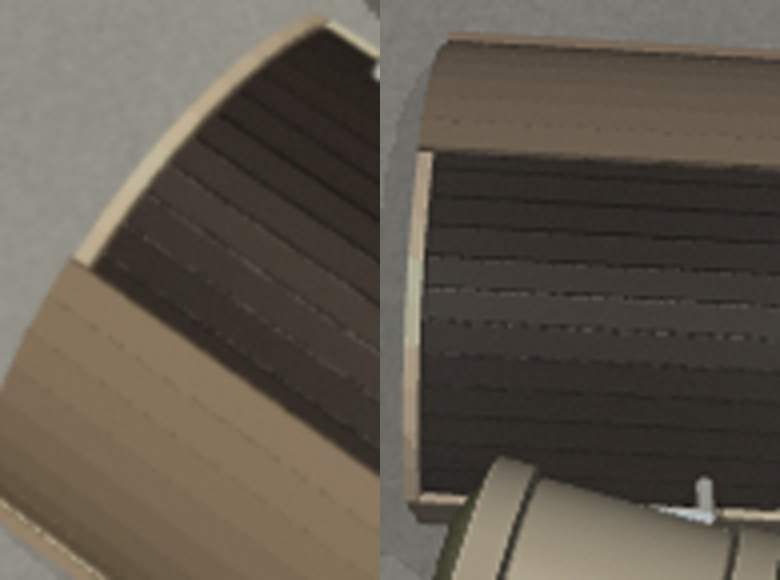

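In the top view the bar end is at px (277,208.7). The prediction for shut is (276.2,208.9), and 0.06 rad would give row 204.4. The leading edge is over the front wall and the arm is clear, so I'm handing in.

```bash
python3 -c "
from rig import ctrl
print(ctrl.finish_job())"
```

```text
the job is handed in; nothing more can be done
None
```

The low, wide silver can is standing in the film safe and the cover is fully shut. I handed the job in at about 20.5 s of the 58 s allowed; it reported no verdict.

- **Can:** after I let go, the wrist picture showed it upright on the inner floor at about safe x = -84 mm, y ≈ 0. The cover now hides it, so I could not look at it again after closing.
- **Cover:** I pushed the handle bar along its arc until it met a firm stop, where the wrist force rose to about 40 N in total (35 N of it horizontal) with almost no further motion. In the last top view, the bar end was within 1 pixel of where it should be when shut; 0.06 rad open would have moved it about 4.5 pixels.
- **Robot:** the gripper is lifted clear of everything, with about 1–2 N of force noise on the wrist reading.

The position estimates disagreed by 4–6 mm between cameras, which was small enough not to matter for the grasp. No check failed.

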